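Level the display board in the rework frame and lock it

ROBOT

A 6-joint arm with a two-finger parallel gripper is mounted at the origin on the work surface. World frame = base frame: x ahead of the robot, y to its left, z up, the work surface at z = 0. Lengths are in mm, angles in degrees, forces in N, time in s.
With the tool pointing down it reaches from about 350 to 850 mm from the base axis. Payload 8.1 kg.
Tool frame: the origin (TCP) lies between the finger pads; the fingertips stand 22 mm ahead of it and the grasp point (between the pads) lies 3 mm ahead of it; z points along the fingers, y is the line along which they close (so a half turn about z gives the same grasp; the last joint's range is limited). The gripper opens to 85 mm and grips with 20 to 120 N. Pads are 22 mm wide; open, the fingers measure 114 mm over their backs; the gripper's body (76 mm by 85 mm) begins 54 mm behind the grasp point. The pads swing forward as they close: fully open they stand 13 mm farther back than shut.
Start: joints at [-72.559, 7.471, 85.268, -0, 87.261, -4.893], TCP at [228.022, -554.988, 253.292] pointing down, gripper open.
Joint ranges: [-169.43, 169.43], [-51.17, 129.36], [1.28, 143.12], [-76.62, 256.62], [0, 156.53], [-152.29, 152.29]. Speed limits (degrees/s): [136.94, 136.94, 159.86, 180, 180, 180].

INTERFACE

Orientations are given as [roll, pitch, yaw] about the fixed x, y, z axes, in that order (R = Rz(yaw) Ry(pitch) Rx(roll)).
In Python, from bench import r, vision gives the robot as it stands.
- The arm moves only by the tool step_arm, never from a script. Its argument "targets" is a list that holds one entry, the list of rows, each a list of 6 numbers: the shift along the world's x, y, z in mm, then the turn, a rotation vector about the world's x, y, z in rad. In form: [[[x, y, z, rx, ry, rz], ...]]. A call has 1 to 12 rows; each row is the pose to reach, as a shift and turn from the pose commanded when the call began; what a row does not reach only later rows make up. A row lasts 1/12 s, in which the tool goes at most 41.7 mm and 7.16 degrees, less where a joint would pass 70% of its speed; a pose out of reach is approached as far as the arm can. A call with a gripper value outside its range is refused whole. "fingers" is the gripper's target within -1 to 1 (shut at 1, half-way at 0, fully open at -1), set as the call begins (left out, the last holds). The fingers move at their own pace and stop on an object; "newtons" is the grip in N (left out, the last holds). Time passes only in rows, so rows that repeat a pose let the fingers close. It gives the time, the measured TCP pose, the force, the opening and the grip force at its end, in the units of the state.
- r.sense(): the state, without advancing time (a new reading comes with each control period).
- vision.snapshot(name): name is "side" or "top"; returns a dict with "img" (420x560x3 uint8, blue, green, red), "mtx" (3x3 intrinsics, pixels), "eye" and "attitude" of the camera in the world. Camera axes: x right, y up, looking along -z (the intrinsics and any distortion apply to the point x, -y, -z); pixel columns grow to the right and rows downward; lengths in mm; the calibration is good to about 2 mm. A picture is of the moment at which its call begins. There is no depth.
- r.hand_in(): hands the job in; it is judged then, once.
The state is a dict: "time": time; "joint_pos": joint angles; "qd": joint speeds; "joint_efforts": joint torques, N m; "tool_pos": TCP position; "tcp_rot": TCP orientation; "ft_force": force on the tool from outside, world axes, zero at the start; "wrist_torque": the same for the moment, N m; "finger_gap": finger opening in mm; "grip_force": force on a finger pad.
Only numpy, scipy, OpenCV 4.12 (cv2) and the standard library are available. Lean on these libraries where they do the work, as an engineer would, in place of code of your own. Each camera call takes 0.05 s, during which the arm holds its last target. There are 200 camera calls.

TASK

The green display board in the rework frame has been left tipped up. Turn it about its long axis until it lies level with its screen upwards, then lock the frame by turning the red knob clockwise (seen from above) as far as it goes. Leave the black knob on the other post as it is set.

Things in the scene. Friction and masses are not known exactly. Their poses are not given: they have to be found in the camera images.
- board (a joint): Tilt of the board about its long axis (rad): 0 = level, screen up; positive = the long edge nearer the robot raised, screen facing away from the robot. Starts at 0.6 to 1.1; range -0.7 to 1.3, no stop at level. Balanced but stiff (0.15 N m, about 3 N at the edge): it stays where it is left, locked or not, so push the raised edge down to level and no farther.
- board_middle (a point): Centre of the green board, on its turning axis (y). Board: 170 mm along y, 100 along x, 6 thick (z = -3 to 3). Axes tilt with it: z out of the screen side, -x to the raised edge nearer the robot. The strip x = -50 to -10 is bare, for pushing; the display module (46 x 90 mm) covers x = -2 to 44 up to z = 12. End clips at y = 85 to 92 either side reach z = 6.
- frame: Rework frame, screwed to the bench; origin on the bench under its centre, y along the board's turning axis, which lies 130 mm up. Dark base plate 130 x 370 mm, 12 thick. Two aluminium posts at y = 148 and -148 mm; their heads (70 mm along x, 68 along y) have their tops 140 mm up, and each carries a knob.
- lock_knob (a joint): Turn of the red lock knob (rad): 0 = loose, grows clockwise seen from above, stop at 1.4 = locked. It starts between 0 and 0.2 and needs about 0.05 N m.
- lock_knob_grip (a point): Red lock knob on top of one of the posts (either one): point on its vertical axis, 7 mm below its top. Its grip is an upright bar, 42 mm long along this point's x, 14 wide along y, 32 high (from 25 mm below this point to 7 above), on a disc of 44 mm diameter whose top is 23 mm below this point. Axes turn with the knob, z up. The post's top is 37 mm below this point.
- width_knob_end (a point): Black board-width knob on the other post, same size and shape as the red one: a point at one end of its grip bar, 20 mm from its vertical axis (the axis lies 20 mm along this point's +x), 7 mm below its top. Not to be turned.

How it is judged:
By the outcome, as a careful person would: the job done as asked, in the order asked, and still so for the second after the job is handed in, with the robot touching nothing.
It also fails if it takes over 48 s, if anything falls off the work surface, if the arm or the gripper's body presses on something with over 40 N, if the wrist force passes 120 N, or if a joint passes its speed limit or range.

## Working session

There is one attempt and no reset: what is moved stays moved. The work goes in short steps, Python scripts to look and compute and a tool call to move; the robot and the scene stay as the last step left them, time stands still between calls to the robot, and variables do not carry over. Pictures are saved under pics/ and viewed, at most 10 in all, crops included, and the job is handed in when it is done.

Besides the shell and the picture viewer there is one more tool, called after ">>>" by a JSON object that holds its "fn" and its "kwargs", one argument or row to a line. step_arm: Moves the arm, as the interface text tells. Its arguments: {"type":"object","properties":{"targets":{"type":"array"},"fingers":{"type":"number"},"newtons":{"type":"number"}},"required":["targets"]}

```bash
ls; mkdir -p pics; cat > h.py <<'E'
import numpy as np, cv2
from bench import r, vision
def ray(s,u,v):
    K=np.array(s["mtx"]);d=np.linalg.inv(K)@[u,v,1];d=np.array([d[0],-d[1],-d[2]])
    return np.array(s["eye"],float),R(s)@d
def R(s):
    a=np.array(s["attitude"],float)
    if a.shape==(3,3): return a
    from scipy.spatial.transform import Rotation as Q
    return Q.from_euler('xyz',a,degrees=True).as_matrix()
def plane(s,u,v,z):
    e,d=ray(s,u,v);return e+d*(z-e[2])/d[2]
def tri(s1,p1,s2,p2):
    e1,d1=ray(s1,*p1);e2,d2=ray(s2,*p2)
    A=np.c_[d1,-d2];t=np.linalg.lstsq(A,e2-e1,rcond=None)[0]
    a=e1+d1*t[0];b=e2+d2*t[1];return (a+b)/2,np.linalg.norm(a-b)
E
python3 - <<'E'
from h import *
for n in("top","side"):
    s=vision.snapshot(n);cv2.imwrite(f"pics/{n}0.png",s["img"]);print(n,{k:s[k] for k in s if k!="img"})
print(r.sense())
E
```

```text
pics
top {'mtx': array([[494.40699563,   0.        , 274.66669101],
       [  0.        , 494.40699563, 204.95845953],
       [  0.        ,   0.        ,   1.        ]]), 'eye': array([ 395.13400869,   49.83159126, 1031.91540992]), 'attitude': array([ 10.38242838,  -0.81845133, -90.82906855])}
side {'mtx': array([[422.82645781,   0.        , 275.58854652],
       [  0.        , 422.82645781, 210.02449973],
       [  0.        ,   0.        ,   1.        ]]), 'eye': array([306.13153129, 446.18332867, 546.05716219]), 'attitude': array([  49.37362257,    1.27325934, -149.91780678])}
{'time': 0.1, 'joint_pos': array([-7.25573992e+01,  7.51002677e+00,  8.53241669e+01, -5.04459628e-04,
        8.72594334e+01, -4.89192527e+00]), 'qd': array([-0.05857733, -0.09086237, -0.01263828, -0.02912206, -0.0062398 ,
        0.06311871]), 'joint_efforts': array([ 2.20805807e-03, -5.70946991e+01, -5.01945305e+01, -6.08075339e-06,
        8.06102820e-03,  1.62001851e-05]), 'tool_pos': array([ 227.90110931, -554.54410441,  252.34633972]), 'tcp_rot': array([-1.79906671e+02, -7.48218138e-03,  2.23345445e+01]), 'ft_force': array([-0.71344311, -0.1615939 ,  0.27899458]), 'wrist_torque': array([ 0.00175551,  0.01969252, -0.01254185]), 'grip_force': 0.0, 'finger_gap': 85.52595428522933}
```

View pics/top0.png

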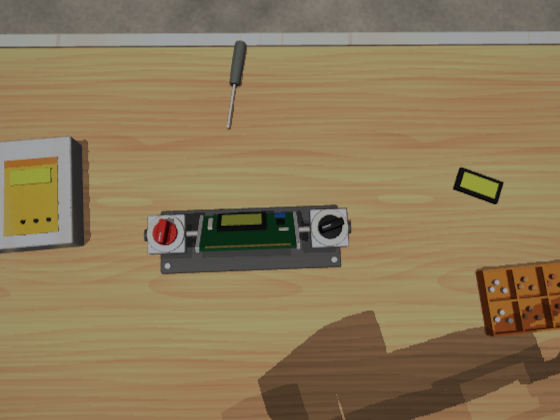

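View pics/side0.png

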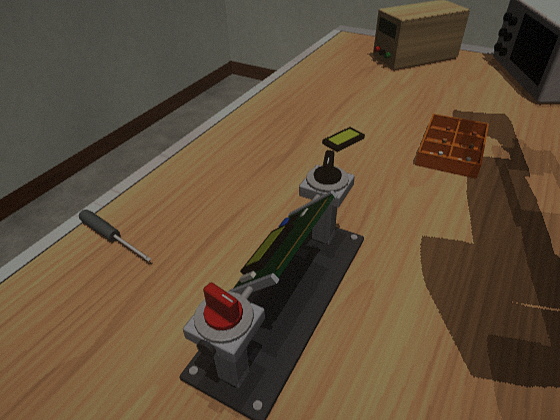

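The top view shows the red knob at about (165,232), so on the +y post. The black knob is at (330,227), the green board between them at (248,230), and the near long edge at row ~247. The side view shows the red knob at (222,306), the black knob at (328,170), and the board tipped between them. I'll measure next, using enlarged crops.

```bash
python3 - <<'E'
from h import *
T=vision.snapshot("top");S=vision.snapshot("side")
c=[]
for s in(T,S):
    h=cv2.cvtColor(s["img"],cv2.COLOR_BGR2HSV)
    m=((h[...,0]<6)|(h[...,0]>174))&(h[...,1]>170)&(h[...,2]>60)
    n,l,st,ce=cv2.connectedComponentsWithStats(m.astype(np.uint8))
    i=1+np.argmax(st[1:,4]);print(st[i],ce[i]);c.append(ce[i])
print("red tri",tri(T,c[0],S,c[1]))
# post head tops corners in top by eye -> centers on z=140
for p in((166.5,233.5),(329,228)): print(p,plane(T,*p,140))
for p in((167,266),(334,260)): print("screw",plane(T,*p,12))
a=cv2.resize(T["img"][195:280,140:360],None,fx=3.6,fy=3.6,interpolation=cv2.INTER_CUBIC)
b=cv2.resize(S["img"][140:340,180:370],None,fx=3,fy=3,interpolation=cv2.INTER_CUBIC)
for n,i in(("tc",a),("sc",b)): cv2.imwrite(f"pics/{n}.png",np.clip(i*1.6,0,255).astype(np.uint8))
E
```

```text
[153 219  14  25 203] [159.79802956 230.34975369]
[204 301  38  29 437] [219.22196796 317.67276888]
red tri (array([510.91558838, 240.45962313, 148.70719648]), np.float64(4.467060579993717))
(166.5, 233.5) [508.18803048 231.20349724 140.        ]
(329, 228) [514.52418102 -63.63195863 140.        ]
screw [457.52018197 254.55287909  12.        ]
screw [465.13302007 -87.94847947  12.        ]
```

View pics/tc.png

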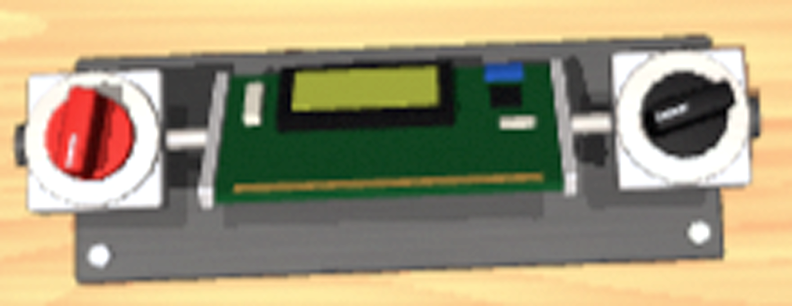

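View pics/sc.png

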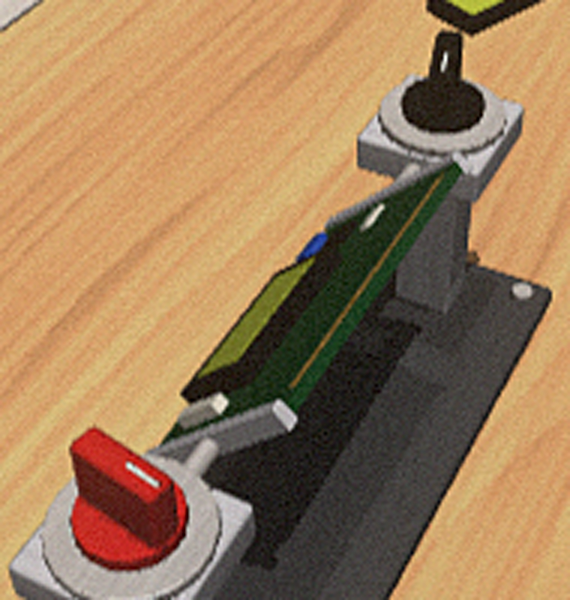

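The top crop shows the red bar pointing roughly along x with its disc centred near (90,135), and the raised board edge running from (207,195) to (570,190). In the side crop, the red bar's top runs from (86,434) to (166,490). The near clip's raised end is at (285,412), and the far board corner at (460,160).

```bash
python3 - <<'E'
from h import *
T=vision.snapshot("top");S=vision.snapshot("side")
t=lambda u,v:(140+u/3.6,195+v/3.6); s=lambda u,v:(180+u/3,140+v/3)
print("clip end",tri(T,t(207,195),S,s(285,412)))
print("far corner",tri(T,t(563,190),S,s(460,162)))
print("low far clip?",tri(T,t(222,75),S,s(160,450)))
print("disc c red, z=154",plane(S,*s(130,520),154),plane(T,*t(92,135),154))
for p in((72,440),(100,428),(172,480),(160,500)): print("bar side@184",plane(S,*s(*p),184).round(1))
for p in((72,88),(97,92),(97,172),(60,172)): print("bar top@184",plane(T,*t(*p),184).round(1))
print("post tri",tri(T,t(163,70),S,s(185,445)), tri(T,t(163,207),S,s(253,500)),tri(T,t(28,75),S,s(12,575)))
h=tri(T,t(748,46),S,s(358,132));print(h)
E
```

```text
clip end (array([476.39082114, 171.16047906, 165.40643019]), np.float64(0.6633384569810017))
far corner (array([477.99059725,  -1.26980136, 168.06437181]), np.float64(2.890017803426796))
low far clip? (array([543.71494886, 171.98253355, 102.68231119]), np.float64(4.660041152366047))
disc c red, z=154 [505.39577698 235.56106998 154.        ] [508.2277167  230.07842778 154.        ]
bar side@184 [528.9 233.5 184. ]
bar side@184 [523.3 224.  184. ]
bar side@184 [487.  230.6 184. ]
bar side@184 [485.9 239.8 184. ]
bar top@184 [527.2 234.1 184. ]
bar top@184 [525.1 222.  184. ]
bar top@184 [486.6 221.1 184. ]
bar top@184 [486.8 238.7 184. ]
post tri (array([528.75114571, 191.54967421, 140.71633129]), np.float64(29.704332943381036)) (array([474.50215207, 197.10353441, 140.71574633]), np.float64(2.5594795651740525)) (array([541.16591992, 266.97260405, 133.642115  ]), np.float64(1.9586341676654602))
(array([ 573.39117951, -104.78016247,   80.90441593]), np.float64(24.662361050309013))
```

The measurements agree with the text:
- **Frame:** centre about (511, 84), yaw about 1.2°, post-head top measured at about 140.7 against 140.
- **Board:** tilt about 45°.
- **Red bar:** centred at about (507, 232), yaw about -9°.

Joint 6 stays in range at tool yaw ~181°, so I'm moving above the board's bare strip at that yaw with the fingers shut.

>>> {"fn": "step_arm", "kwargs": {
  "targets": [
    [[10,27,0,0,0,0.116],[21,53,0,0,0,0.231],[32,80,0,0,0,0.347],[43,107,0,0,0,0.463],[53,133,0,0,0,0.578],[64,160,0,0,0,0.694],[75,186,0,0,0,0.81],[85,213,0,0,0,0.925],[96,240,0,0,0,1.04],[106,266,0,0,0,1.156],[117,293,0,0,0,1.27],[128,320,0,0,0,1.387]]
  ],
  "fingers": 1,
  "newtons": 40
}}

```text
time: 1.3
tool_pos: [356.2, -233.7, 253.4]
tcp_rot: [180.0, 0.0, 102.1]
ft_force: [-0.2, 0.1, -0.3]
finger_gap: 0.4
grip_force: 0.0
```

>>> {"fn": "step_arm", "kwargs": {
  "targets": [
    [[10,27,0,0,0,0.116],[21,53,0,0,0,0.231],[32,80,0,0,0,0.347],[43,107,0,0,0,0.463],[53,133,0,0,0,0.578],[64,160,0,0,0,0.694],[75,186,0,0,0,0.81],[85,213,0,0,0,0.925],[96,240,0,0,0,1.04],[106,266,0,0,0,1.156],[117,293,0,0,0,1.27],[127,319,0,0,0,1.387]]
  ]
}}

```text
time: 2.3
tool_pos: [483.4, 85.6, 253.4]
tcp_rot: [180.0, 0.0, -178.4]
ft_force: [0.5, 0.4, -1.4]
finger_gap: -0.2
grip_force: 0.0
```

>>> {"fn": "step_arm", "kwargs": {
  "targets": [
    [[0,0,-18,0,0,0],[0,0,-36,0,0,0],[0,0,-50,0,0,0],[0,0,-55,0,0,0],[0,0,-60,0,0,0],[0,0,-65,0,0,0],[0,0,-70,0,0,0],[0,0,-75,0,0,0],[0,0,-80,0,0,0],[0,0,-85,0,0,0],[0,0,-88,0,0,0],[0,0,-88,0,0,0]]
  ]
}}

```text
time: 3.3
tool_pos: [483.8, 83.9, 166.4]
tcp_rot: [180.0, 0.1, -178.8]
ft_force: [0.8, 0.0, 1.6]
finger_gap: 0.1
grip_force: 0.8
```

```bash
python3 - <<'E'
from h import *
S=vision.snapshot("side")
b=cv2.resize(S["img"][140:340,180:370],None,fx=3,fy=3,interpolation=cv2.INTER_CUBIC)
cv2.imwrite("pics/s1.png",np.clip(b*1.6,0,255).astype(np.uint8))
q=r.sense();print(q["tool_pos"],q["ft_force"])
E
```

```text
[483.85550539  83.87158113 166.42669211] [0.58206831 0.09902167 1.26585213]
```

View pics/s1.png

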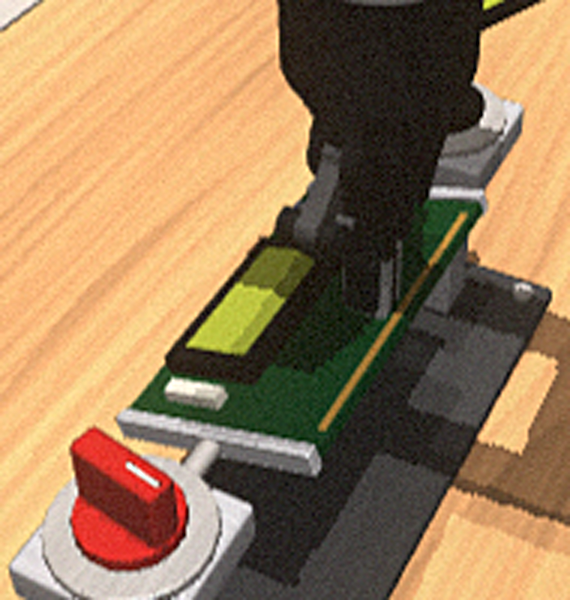

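The fingertips rest on the bare strip beside the amber line. The board is nearly down, with the near clip's ends at (125,420) and (315,465) in the crop. Next I press it the rest of the way.

>>> {"fn": "step_arm", "kwargs": {
  "targets": [
    [[0,0,-3,0,0,0],[0,0,-6,0,0,0],[0,0,-8,0,0,0],[0,0,-9,0,0,0],[0,0,-10,0,0,0],[0,0,-10,0,0,0],[0,0,-10,0,0,0]]
  ]
}}

```text
time: 3.93
tool_pos: [483.1, 83.9, 155.8]
tcp_rot: [-180.0, 0.0, -178.7]
ft_force: [-3.3, -0.6, 4.2]
finger_gap: 0.0
grip_force: 2.3
```

```bash
python3 - <<'E'
from h import *
S=vision.snapshot("side");T=vision.snapshot("top")
b=cv2.resize(S["img"][205:305,200:310],None,fx=5,fy=5,interpolation=cv2.INTER_CUBIC)
a=cv2.resize(T["img"][200:265,185:215],None,fx=8,fy=8,interpolation=cv2.INTER_CUBIC)
c=np.zeros((520,800,3),np.uint8);c[:500,:550]=b;c[:520,555:795]=a
cv2.imwrite("pics/s2.png",np.clip(c*1.6,0,255).astype(np.uint8))
q=r.sense();print(q["tool_pos"],q["ft_force"])
E
```

```text
[483.08477364  83.93197313 155.6898275 ] [-4.05395638 -1.91771599  4.83062945]
```

View pics/s2.png

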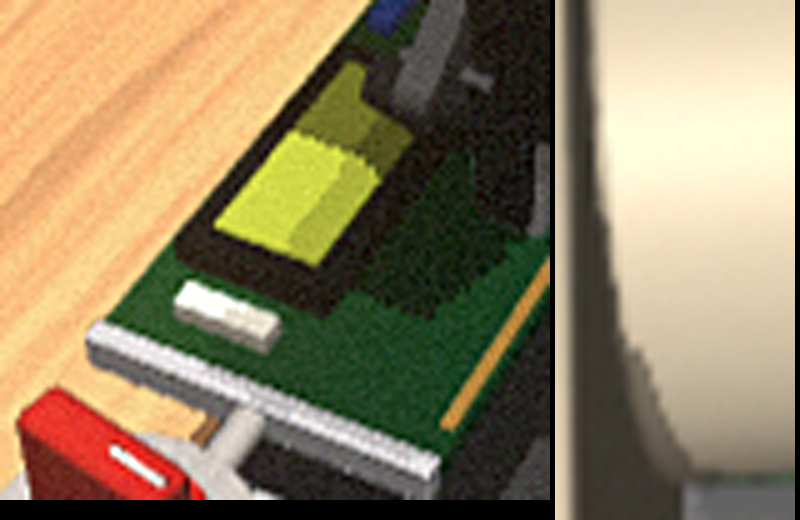

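The clip's top outer edge runs from crop (88,337) to (432,480), and the arm hides it from the top camera. I'll intersect those rays with the clip's vertical end plane to get the tilt.

```bash
python3 - <<'E'
from h import *
S=vision.snapshot("side")
th=np.radians(1.2);n=np.array([-np.sin(th),np.cos(th),0]);c=np.array([510.5,84,0])
for ly,ps in((92,((88,337),(432,480))),(85,((102,320),(438,460)))):
    P=[]
    for u,v in ps:
        e,d=ray(S,200+u/5,205+v/5);P.append(e+d*(ly-n@(e-c))/(n@d))
    print(ly,np.round(P,1),np.degrees(np.arctan2(P[0][2]-P[1][2],P[0][0]-P[1][0])), np.linalg.norm(P[0]-P[1]))
# measured edge tops assuming z=136
for p in((88,337),(432,480),(102,320),(438,460)): print(plane(S,200+p[0]/5,205+p[1]/5,136).round(1))
E
```

```text
92 [[558.6 177.  134.1]
 [458.9 174.9 136.2]] -1.2457799154504754 99.71675466462221
85 [[559.3 170.  133.3]
 [461.1 168.  134.6]] -0.782139904909548 98.21587074536481
[557.4 178.3 136. ]
[459.  174.8 136. ]
[557.6 171.9 136. ]
[460.6 168.9 136. ]
```

Both the tip height (133.7) and the picture give about 1° of tilt left, so I press 0.7 mm more and then retreat straight up.

>>> {"fn": "step_arm", "kwargs": {
  "targets": [
    [[0,0,-0.4,0,0,0],[0,0,-0.8,0,0,0],[0,0,-0.8,0,0,0],[0,0,-0.8,0,0,0]]
  ]
}}

```text
time: 4.42
tool_pos: [483.0, 84.0, 154.7]
tcp_rot: [-180.0, 0.0, -178.7]
ft_force: [-3.0, -0.6, 6.0]
finger_gap: -0.3
grip_force: 2.8
```

>>> {"fn": "step_arm", "kwargs": {
  "targets": [
    [[0,0,5,0,0,0],[0,0,20,0,0,0],[0,0,45,0,0,0],[0,0,75,0,0,0],[0,0,105,0,0,0],[-10,0,120,0,0,0],[-40,0,125,0,0,0],[-80,0,125,0,0,0],[-120,0,125,0,0,0],[-120,0,125,0,0,0]]
  ],
  "fingers": -1
}}

```text
time: 5.25
tool_pos: [358.1, 84.2, 279.6]
tcp_rot: [180.0, 0.0, -178.7]
ft_force: [-0.9, -0.2, 0.3]
finger_gap: 85.4
grip_force: 0.0
```

```bash
python3 - <<'E'
from h import *
S=vision.snapshot("side");T=vision.snapshot("top")
b=cv2.resize(S["img"][170:340,180:350],None,fx=3.5,fy=3.5,interpolation=cv2.INTER_CUBIC)[:595]
cv2.imwrite("pics/s3.png",np.clip(b*1.6,0,255).astype(np.uint8))
E
```

```text
(no output)
```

View pics/s3.png

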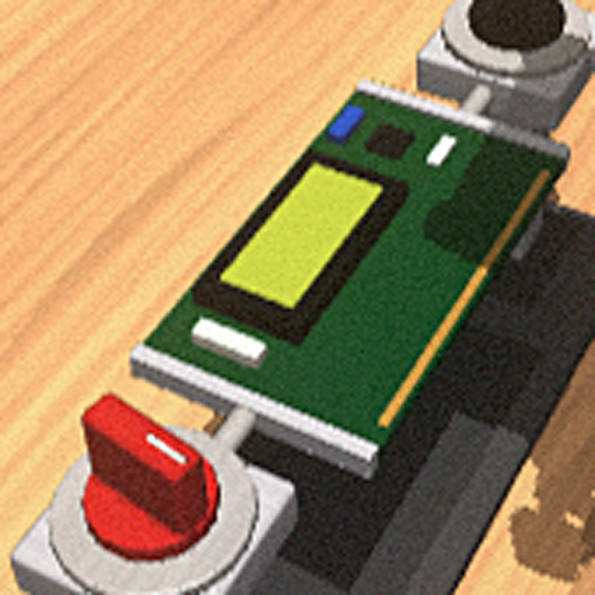

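The board lies flat. The near clip's outer top edge runs (131,357)–(372,462) and its inner edge (141,346)–(378,446). The far clip's outer edge runs (362,82)–(570,148).

```bash
python3 - <<'E'
from h import *
S=vision.snapshot("side")
th=np.radians(1.2);n=np.array([-np.sin(th),np.cos(th),0]);c=np.array([510.5,84,0])
for ly,ps in((92,((131,357),(372,462))),(85,((141,346),(378,446))),(-92,((362,82),(570,148)))):
    P=[]
    for u,v in ps:
        e,d=ray(S,180+u/3.5,170+v/3.5);P.append(e+d*(ly-n@(e-c))/(n@d))
    print(ly,np.round(P,1),np.degrees(np.arctan2(P[0][2]-P[1][2],P[0][0]-P[1][0])))
q=r.sense();print(q["tool_pos"],q["tcp_rot"],q["joint_pos"])
E
```

```text
92 [[558.8 177.  134.7]
 [459.1 174.9 134.2]] 0.3120600470557672
85 [[559.5 170.  133.5]
 [460.6 168.  134.1]] -0.3741434369388526
-92 [[564.9  -6.9 132.7]
 [465.1  -9.  133.3]] -0.35540838027961225
[363.38397841  84.07809143 280.16247414] [ 1.79990032e+02  1.63161602e-01 -1.78716045e+02] [ 5.13855343e+00 -3.06560820e+01  1.15606795e+02 -1.02657556e-03
  9.48858248e+01 -8.61455050e+01]
```

The board is level within 0.4°. The clip line puts the knob axis at about (507, 232), which matches the earlier estimate. Next I move above it with the fingers open across the bar (yaw 171°) and start down.

>>> {"fn": "step_arm", "kwargs": {
  "targets": [
    [[20,20,0,0,0,-0.03],[45,46,0,0,0,-0.06],[70,72,0,0,0,-0.09],[95,98,0,0,0,-0.13],[118,122,0,0,0,-0.16],[135,140,0,0,0,-0.18],[144,148,0,0,0,-0.18],[144,148,-20,0,0,-0.18],[144,148,-45,0,0,-0.18],[144,148,-65,0,0,-0.18],[144,148,-75,0,0,-0.18],[144,148,-75,0,0,-0.18]]
  ]
}}

```text
time: 6.4
tool_pos: [506.1, 231.5, 200.2]
tcp_rot: [-179.8, -0.3, 170.9]
ft_force: [-0.8, -0.5, -0.1]
finger_gap: 85.6
grip_force: 0.0
```

```bash
python3 - <<'E'
from h import *
q=r.sense();print(q["tool_pos"],q["tcp_rot"],q["joint_pos"])
S=vision.snapshot("side")
b=cv2.resize(S["img"][180:380,130:330],None,fx=2.9,fy=2.9,interpolation=cv2.INTER_CUBIC)
cv2.imwrite("pics/s4.png",np.clip(b*1.6,0,255).astype(np.uint8))
E
```

```text
[506.12486655 231.49709669 200.22477015] [-179.81791739   -0.33385122  170.94377551] [ 1.93016100e+01  2.87606002e+00  9.57300761e+01 -1.67954635e-03
  8.17741369e+01 -6.16424502e+01]
```

View pics/s4.png

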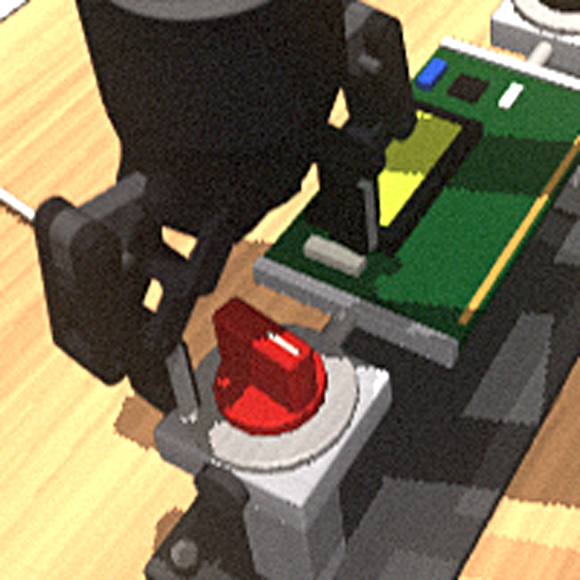

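The red bar sits midway between the open fingers (crop (185,380) and (370,220)), and both fingers are clear of the board. Next: descend and close.

>>> {"fn": "step_arm", "kwargs": {
  "targets": [
    [[0,0,-8,0,0,0],[0,0,-14,0,0,0],[0,0,-19,0,0,0],[0,0,-21,0,0,0],[0,0,-21,0,0,0],[0,0,-21,0,0,0]]
  ]
}}

```text
time: 6.95
tool_pos: [507.1, 232.0, 183.7]
tcp_rot: [180.0, 0.0, 171.0]
ft_force: [-0.0, 1.1, -0.3]
finger_gap: 85.1
grip_force: 0.0
```

>>> {"fn": "step_arm", "kwargs": {
  "targets": [
    [[0,0,0,0,0,0],[0,0,0,0,0,0],[0,0,0,0,0,0],[0,0,0,0,0,0],[0,0,0,0,0,0],[0,0,0,0,0,0],[0,0,0,0,0,0],[0,0,0,0,0,0]]
  ],
  "fingers": 1,
  "newtons": 30
}}

```text
time: 7.62
tool_pos: [507.2, 233.1, 183.9]
tcp_rot: [179.9, 0.0, 171.0]
ft_force: [-0.4, 5.8, 0.0]
finger_gap: 12.7
grip_force: 35.3
```

Gripped (12.7 mm gap). Now turn clockwise, shifting 1 mm in y to relieve the side load.

>>> {"fn": "step_arm", "kwargs": {
  "targets": [
    [[0,1,0,0,0,-0.08],[0,1,0,0,0,-0.17],[0,1,0,0,0,-0.26],[0,1,0,0,0,-0.35],[0,1,0,0,0,-0.44],[0,1,0,0,0,-0.53],[0,1,0,0,0,-0.62],[0,1,0,0,0,-0.71],[0,1,0,0,0,-0.8],[0,1,0,0,0,-0.89],[0,1,0,0,0,-0.98],[0,1,0,0,0,-1.05]]
  ]
}}

```text
time: 8.62
tool_pos: [508.0, 234.4, 183.9]
tcp_rot: [179.8, -0.1, 110.6]
ft_force: [6.0, 7.8, -4.3]
finger_gap: 13.2
grip_force: 34.8
```

```bash
python3 -c "
from h import *
q=r.sense();print(q['tool_pos'],q['tcp_rot'],q['ft_force'],q['wrist_torque'],q['joint_pos'])"
```

```text
[508.04585029 234.36913719 183.93146378] [ 1.79793376e+02 -8.52368415e-02  1.10554143e+02] [ 6.03565244  7.78933631 -4.34221897] [ 1.14494843 -0.94245456  0.06473628] [ 1.94592111e+01  3.49131228e+00  9.68333540e+01  9.06963806e-02
  7.94703885e+01 -1.11119302e+00]
```

>>> {"fn": "step_arm", "kwargs": {
  "targets": [
    [[0,0,0,0,0,-0.04],[0,0,0,0,0,-0.08],[0,0,0,0,0,-0.12],[0,0,0,0,0,-0.15],[0,0,0,0,0,-0.17],[0,0,0,0,0,-0.17]]
  ]
}}

```text
time: 9.12
tool_pos: [508.3, 234.4, 183.9]
tcp_rot: [179.8, -0.1, 101.0]
ft_force: [7.7, 8.1, -3.9]
finger_gap: 12.9
grip_force: 34.7
```

```bash
python3 -c "
from h import *
q=r.sense();print(q['tool_pos'],q['tcp_rot'],q['ft_force'],q['wrist_torque'])"
```

```text
[508.30188993 234.43006953 183.93401855] [ 1.79777571e+02 -1.23632548e-01  1.01003143e+02] [ 7.66230336  8.13644539 -3.92644637] [ 1.26500549 -1.11437393 -0.02771836]
```

No stop felt yet, and it is expected at about 101°. I go on in small increments.

>>> {"fn": "step_arm", "kwargs": {
  "targets": [
    [[0.5,0.5,0,0,0,-0.03],[1,1,0,0,0,-0.06],[1,1,0,0,0,-0.06],[1,1,0,0,0,-0.06]]
  ]
}}

```text
time: 9.45
tool_pos: [508.5, 234.6, 183.9]
tcp_rot: [179.9, -0.0, 97.7]
ft_force: [3.2, 3.9, 0.6]
finger_gap: 13.3
grip_force: 44.4
```

```bash
python3 -c "
from h import *
q=r.sense();print(q['tool_pos'],q['tcp_rot'],q['ft_force'],q['wrist_torque'])"
```

```text
[508.46719855 234.58601482 183.9326406 ] [ 1.79915976e+02 -4.02532198e-02  9.77332364e+01] [3.17518531 3.85747901 0.60972066] [ 0.67211582 -0.35974009  1.01853762]
```

>>> {"fn": "step_arm", "kwargs": {
  "targets": [
    [[0,0,0,0,0,-0.03],[0,0,0,0,0,-0.06],[0,0,0,0,0,-0.06],[0,0,0,0,0,-0.06]]
  ]
}}

```text
time: 9.78
tool_pos: [508.4, 235.0, 184.0]
tcp_rot: [179.9, -0.1, 94.3]
ft_force: [2.9, 5.2, 0.2]
finger_gap: 13.3
grip_force: 72.9
```

```bash
python3 -c "
from h import *
q=r.sense();print(q['tool_pos'],q['tcp_rot'],q['ft_force'],q['wrist_torque'])"
```

```text
[508.40192205 235.01179662 184.00288868] [ 1.79906147e+02 -8.85280987e-02  9.43270544e+01] [2.85910547 5.2260144  0.16183517] [ 1.00023724 -0.37117372  1.4713568 ]
```

Torque jumped from about 0 to 1.0 and then 1.5 N m, so the stop is reached. I ease most of the wind-up, release, and rise.

>>> {"fn": "step_arm", "kwargs": {
  "targets": [
    [[0,0,0,0,0,0.03],[0,0,0,0,0,0.06],[0,0,0,0,0,0.06]]
  ]
}}

```text
time: 10.03
tool_pos: [508.5, 234.7, 183.9]
tcp_rot: [179.9, -0.1, 97.8]
ft_force: [3.3, 5.4, 0.1]
finger_gap: 13.4
grip_force: 43.9
```

>>> {"fn": "step_arm", "kwargs": {
  "targets": [
    [[0,0,0,0,0,0],[0,0,0,0,0,0],[0,0,0,0,0,0],[0,0,0,0,0,0],[0,0,0,0,0,0],[0,0,0,0,0,0],[0,0,10,0,0,0],[0,0,30,0,0,0],[0,0,60,0,0,0],[0,0,90,0,0,0],[0,0,110,0,0,0],[0,0,110,0,0,0]]
  ],
  "fingers": -1
}}

```text
time: 11.03
tool_pos: [510.2, 234.8, 300.7]
tcp_rot: [179.5, -0.1, 97.6]
ft_force: [0.8, -0.3, 0.4]
finger_gap: 85.5
grip_force: 0.0
```

>>> {"fn": "step_arm", "kwargs": {
  "targets": [
    [[-20,-5,0,0,0,0],[-50,-10,0,0,0,0],[-80,-15,0,0,0,0],[-110,-20,0,0,0,0],[-135,-25,0,0,0,0],[-150,-25,0,0,0,0],[-150,-25,0,0,0,0],[-150,-25,0,0,0,0]]
  ]
}}

```text
time: 11.7
tool_pos: [357.9, 209.1, 294.0]
tcp_rot: [179.9, -0.0, 97.7]
ft_force: [0.4, 0.4, -0.6]
finger_gap: 85.7
grip_force: 0.0
```

```bash
python3 - <<'E'
from h import *
S=vision.snapshot("side")
b=cv2.resize(S["img"][140:350,170:360],None,fx=2.8,fy=2.8,interpolation=cv2.INTER_CUBIC)
cv2.imwrite("pics/s5.png",np.clip(b*1.6,0,255).astype(np.uint8))
print(r.sense()["tool_pos"],r.sense()["qd"].round(1))
E
```

```text
[358.35539234 209.08838613 293.90317764] [-0.4  1.6 -0.9 -0.1 -0.1 -0.1]
```

View pics/s5.png

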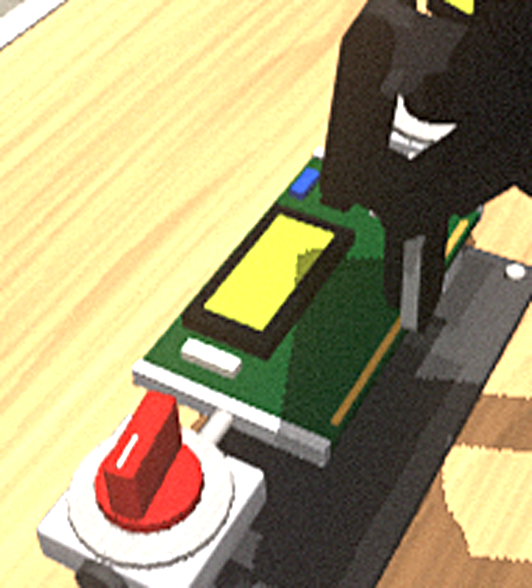

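The red bar has turned: its top runs from (122,472) to (163,397). The board still looks flat, with the clip's outer edge from (133,370) to (326,450). One numeric check before handing in.

```bash
python3 - <<'E'
from h import *
S=vision.snapshot("side")
f=lambda u,v:(170+u/2.8,140+v/2.8)
a=plane(S,*f(122,472),184);b=plane(S,*f(163,397),184);d=a-b
print("bar",a,b,np.degrees(np.arctan2(d[1],d[0])))
th=np.radians(1.2);n=np.array([-np.sin(th),np.cos(th),0]);c=np.array([510.5,84,0]);P=[]
for p in((133,370),(326,450)):
    e,d=ray(S,*f(*p));P.append(e+d*(92-n@(e-c))/(n@d))
print(np.round(P,1),np.degrees(np.arctan2(P[0][2]-P[1][2],P[0][0]-P[1][0])))
E
```

```text
bar [502.48147368 251.79303201 184.        ] [509.6750135  215.00423228 184.        ] 101.06379917684042
[[558.7 177.  134.5]
 [458.9 174.9 136.8]] -1.317851987755496
```

The bar is at 101°, which is the locked angle. The hand-picked clip points are too coarse to settle the tilt, so I'll match patches against the earlier level picture.

```bash
python3 - <<'E'
from h import *
S=vision.snapshot("side")
b=cv2.resize(S["img"][170:340,180:350],None,fx=3.5,fy=3.5,interpolation=cv2.INTER_CUBIC)[:595]
b=np.clip(b*1.6,0,255).astype(np.uint8);o=cv2.imread("pics/s3.png")
g=lambda i:cv2.cvtColor(i,cv2.COLOR_BGR2GRAY)
for n,(x,y) in dict(leftend=(150,360),screen=(270,250),conn=(228,340),blue=(345,125),right=(370,455)).items():
    t=g(o)[y-25:y+25,x-25:x+25];w=g(b)[y-37:y+37,x-37:x+37]
    m=cv2.matchTemplate(w,t,cv2.TM_CCOEFF_NORMED);_,s,_,p=cv2.minMaxLoc(m);print(n,p[0]-12,p[1]-12,round(s,2))
E
```

```text
leftend 0 0 0.98
screen 0 0 0.99
conn 0 0 0.98
blue 0 0 0.97
right 0 1 0.95
```

The board hasn't moved since it measured level, so I'm handing in.

```bash
python3 -c "
from bench import r
print(r.hand_in())"
```

```text
the job is handed in; nothing more can be done
None
```

The job is handed in at about 12 s: the board lies level (within about 0.4° by camera) with its screen up, the red knob is turned clockwise to its stop, and the black knob was not touched.

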